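Lid the table steamer and take off its outer lid

TASK

Get the dumpling steamer going: first turn the lever of the steam cock to the yellow 45-degree mark. Then lift the two nested lids together, set them gently on the pot so that the inner lid sits fully home in its mouth, and let go. Finally lift the blue outer lid alone, leaving the inner lid seated on the pot, and finish still holding the outer lid level and completely above the top of the post; do not knock over or push about the bowl, cup or yellow carton.

Things in the scene. Friction and masses are not known exactly. Their poses are not given: they have to be found in the camera images.
- steamer: fixed white base unit, 160 x 310 x 30 mm high, with a round steel pot and, to its side, a steam cock. Origin on the table under the pot's centre; the base spans x -80..80, y -85..225 mm. z up; its y axis runs from the pot to the steam cock. The pot's outside diameter is 134 mm, inside 124 mm, rim 95 mm above the table.
- pot_mouth (a point): centre of the pot's open mouth, level with its rim, 95 mm above the table; axes as the steamer
- cock_axis (a point): on the steam cock's vertical turning axis, 67 mm above the table, 150 mm along the steamer's +y from the pot's centre, at the lever's mid height. Lever: black bar 12 mm thick, 54 to 80 mm above the table, reaching 42 mm from the axis to its red pointing end, 20 mm the other way. Grey dial below: radius 55 mm, top at 48 mm, thin white marks at closed and open, broad yellow mark at 45 degrees.
- lever_tip (a point): middle of the red pointing end of the lever, 42 mm from the turning axis, 67 mm above the table
- cock (a joint): angle of the steam cock in rad: 0 closed (lever points along the steamer's -x), grows anticlockwise seen from above, 0.785 at the yellow mark, stop at 1.571 fully open (lever points along the steamer's -y, at the pot). Light friction, about 0.08 N m; stays where it is left.
- stand: round cork stand, fixed, 160 mm diameter, 12 mm thick, on which the nested lids start; origin at the centre of its underside
- inner_lid: inner lid, 0.3 kg, loose: steel plug (116 mm diameter, 12 mm deep, chamfered, drops into the pot's mouth) under a steel plate (140 mm diameter, 4 mm thick, rests on the pot's rim); a central pale wooden post (22 mm diameter) rises from 16 to 92 mm above the origin. Origin: centre of the plug's underside, z up; seated, it lies 12 mm below the pot's mouth.
- post_top (a point): top centre of the inner lid's wooden post, 92 mm above the inner lid's origin. With the outer lid on, the uppermost 32 mm of the post stand free above the black collar; gripped there, both lids come up together.
- outer_lid: blue outer lid, 0.15 kg, loose, resting on the inner lid's plate: round cap 124 mm diameter, 18 mm high, hollow below, with a black collar (44 mm diameter, 30 mm bore, from 18 to 44 mm above the origin) through which the post passes. Origin: centre of the cap's lower edge, z up; nested, 16 mm above the inner lid's origin. Must rise 76 mm to clear the post.
- collar_top (a point): centre of the collar's top edge, 44 mm above the outer lid's origin; the collar is the outer lid's handle, gripped from outside with the post standing between the fingers
- bowl: bystander: steel bowl, 150 mm diameter, 60 mm high, origin at the centre of its underside
- cup: bystander: blue cup, 68 mm diameter, 70 mm high, origin at the centre of its underside
- carton: bystander: yellow carton, 50 x 250 x 50 mm high, origin at the centre of its underside
Not all that is in view belongs to the job. What is shaped like the inner_lid but turquoise is not meant.

How it is judged:
By the outcome, as a careful person would: the job done as asked, in the order asked, and still so for the second after the job is handed in, while the arm keeps its last pose, push and grip.
It also fails if it takes over 64 s, if anything falls off the work surface, if the arm or the gripper's body presses on something with over 40 N, if the wrist force passes 120 N, or if a joint passes its speed limit or range.

ROBOT

A 6-joint arm with a two-finger parallel gripper is mounted at the origin on the work surface. World frame = base frame: x ahead of the robot, y to its left, z up, the work surface at z = 0. Lengths are in m, angles in rad, forces in N, time in s.
With the tool pointing down it reaches from about 0.275 to 0.875 m from the base axis. Payload 12.5 kg.
Tool frame: the origin (TCP) lies at the very end of the fingers, on their centre line; the grasp point (between the pads) lies 19 mm behind it; y points along the fingers, x is the direction in which the jaws open and shut, and the axes are right-handed (so a half turn about y gives the same grasp; the last joint's range is limited). The gripper opens to 85 mm and grips with 20 to 120 N. Pads are 22 mm wide; open, the fingers measure 114 mm over their backs; the gripper's body (76 mm by 85 mm) begins 54 mm behind the grasp point. The pads swing forward as they close: fully open they stand 13 mm farther back than shut.
Start: joints at [-1.416, 0.351, 1.652, -0, 1.139, -0.085], TCP at [0.131, -0.534, 0.231] pointing down, gripper open.
Joint ranges: [-2.75, 2.75], [-0.79, 2.1], [0.01, 2.65], [-1.57, 4.71], [0.07, 3.14], [-2.87, 2.87]. Speed limits (rad/s): [2.22, 2.22, 2.79, 3.14, 3.14, 3.14].

INTERFACE

Orientations are given as a rotation vector (axis times angle).
In Python, from plant import arm gives the robot as it stands.
- The arm moves only by the tool step_arm, never from a script. Its argument "rows" is one flat list of numbers, 7 for each row, row after row: the turn, a rotation vector about the tool's x, y, z in degrees, then the shift along the tool's x, y, z in mm, then the finger opening in mm, from 0 to 85.4. In form: [rx, ry, rz, tx, ty, tz, claw, rx, ry, rz, tx, ty, tz, claw, ...]. A call has 1 to 12 rows; each row shifts and turns the commanded pose from where the row before left it, along the tool's axes as they then stand; what a row does not reach is not made up. A row lasts 1/10 s, in which the tool goes at most 50 mm and 8.59 degrees, less where a joint would pass 70% of its speed; a pose out of reach is approached as far as the arm can. A call is refused whole if a number of a shift passes 50 or a number of a turn 8.59, either way. A call with a gripper value outside its range is refused whole. The fingers move at their own pace and stop on an object; "grip_force" is the grip in N (left out, the last holds). Time passes only in rows, so rows that do not move let the fingers close. It gives the time, the measured TCP pose, the force and the opening at its end, in the units of the state.
- arm.sense(): the state, without advancing time (a new reading comes with each control period).
- arm.get_image(name): name is "side" or "top"; returns (picture, depth): 384x512x3 uint8, blue, green, red; 384x512 float32, m along the optical axis (not along the pixel's ray), 0 where there is no reading.
- arm.camera_info(name): a dict with "intrinsics" (3x3 intrinsics, pixels), "R" (3x3) and "t" (3): a world point X has camera coordinates R X + t. Camera axes: x right, y down, z forward; pixel columns grow to the right and rows downward; lengths in m; the calibration is good to about 2 mm. A picture is of the moment at which its call begins. camera_info takes no time and is no camera call.
- arm.hand_in(): hands the job in, once; it reports no verdict.
The state is a dict: "clock": time; "joints": joint angles; "qvel": joint speeds; "joint_torque": joint torques, N m; "ee_pos": TCP position; "eef_rot": TCP orientation; "wrist_force": force on the tool from outside, world axes, zero at the start; "torque": the same for the moment, N m; "width": finger opening in m.
Only numpy, scipy, OpenCV 4.12 (cv2) and the standard library are available. Lean on these libraries where they do the work, as an engineer would, in place of code of your own. Each camera call takes 0.05 s, during which the arm holds its last target.

## Working session

There is one attempt and no reset: what is moved stays moved. The work goes in short steps, Python scripts to look and compute and a tool call to move; the robot and the scene stay as the last step left them, time stands still between calls to the robot, and variables do not carry over. Pictures are saved under pics/ and viewed, and the job is handed in when it is done.

Besides the shell and the picture viewer there is one more tool, called after "Request:" by a JSON object that holds its "method" and its "body". step_arm: Moves the arm, as the interface text tells. Its arguments: {"type":"object","properties":{"rows":{"type":"array","items":{"type":"number"}},"grip_force":{"type":"number"}},"required":["rows"]}

```bash
ls; mkdir -p pics; cat > h.py <<'E'
import numpy as np, cv2
from plant import arm
from scipy.spatial.transform import Rotation as Ro
def grab(name,tag):
    im,d=arm.get_image(name); np.savez(f'{tag}_{name}.npz',im=im,d=d); cv2.imwrite(f'pics/{tag}_{name}.png',im); return im,d
def load(name,tag):
    z=np.load(f'{tag}_{name}.npz'); return z['im'],z['d']
def cam(name):
    c=arm.camera_info(name); return np.array(c['intrinsics']),np.array(c['R']),np.array(c['t'])
def ray(name,uv,z):
    K,R,t=cam(name); uv=np.atleast_2d(uv).astype(float)
    d=np.c_[uv,np.ones(len(uv))]@np.linalg.inv(K).T@R; o=-R.T@t
    s=(z-o[2])/d[:,2]; return o+s[:,None]*d
def cloud(name,d):
    K,R,t=cam(name); v,u=np.indices(d.shape); p=np.stack([u*d,v*d,d],-1)@np.linalg.inv(K).T
    return (p-t)@R
def proj(name,X):
    K,R,t=cam(name); p=(np.atleast_2d(X)@R.T+t)@K.T; return p[:,:2]/p[:,2:]
def st():
    s=arm.sense(); 
    for k in ('clock','joints','ee_pos','eef_rot','wrist_force','torque','width'): print(k,np.round(s[k],4))
    print(np.round(Ro.from_rotvec(s['eef_rot']).as_matrix(),3)); return s
E
python3 - <<'E'
from h import *
st()
for n in('top','side'):
    grab(n,'a'); print(n,-cam(n)[1].T@cam(n)[2])
st()
E
```

```text
pics
clock 0.0
joints [-1.4156  0.3512  1.6524  0.      1.1391 -0.0846]
ee_pos [ 0.1306 -0.5339  0.2308]
eef_rot [-1.3123  1.0313 -1.0299]
wrist_force [0.5323 0.3958 0.0696]
torque [-0.0446 -0.0294 -0.0058]
width 0.0854
[[ 0.238 -0.     0.971]
 [-0.971  0.001  0.238]
 [-0.001 -1.     0.   ]]
top [ 0.47252256 -0.11372966  0.93535348]
side [-0.24956347  0.74698862  0.76545917]
clock 0.1
joints [-1.4156  0.3512  1.6523  0.      1.1391 -0.0846]
ee_pos [ 0.1306 -0.534   0.2308]
eef_rot [-1.3124  1.0313 -1.03  ]
wrist_force [-0.6146  0.18    0.2621]
torque [-0.0545  0.0108 -0.0204]
width 0.0855
[[ 0.238 -0.     0.971]
 [-0.971  0.001  0.238]
 [-0.001 -1.     0.   ]]
```

View pics/a_top.png

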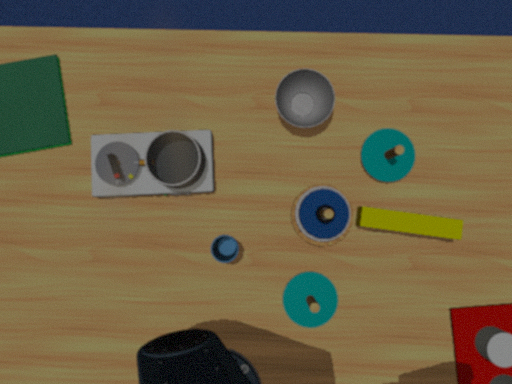

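View pics/a_side.png

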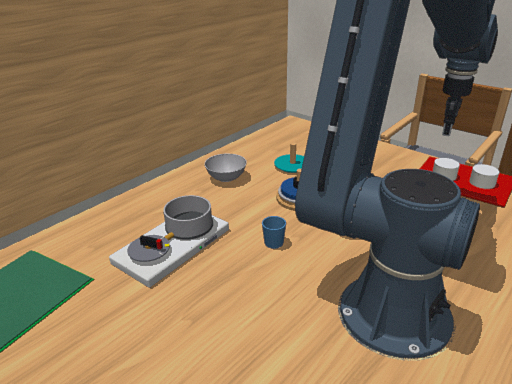

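The top view shows the pot at about (175,160), the cock dial at (119,165) and the nested lids at (322,214). The turquoise decoys are at (388,155) and (310,300), the carton at (410,223), the bowl at (305,99) and the cup at (226,249). I'll zoom in and measure.

```bash
python3 - <<'E'
from h import *
im,d=load('top','a')
a=cv2.resize(im[120:205,80:225],None,fx=5,fy=5,interpolation=cv2.INTER_CUBIC); cv2.imwrite('pics/z1.png',a)
a=cv2.resize(im[170:260,280:370],None,fx=6,fy=6,interpolation=cv2.INTER_CUBIC); cv2.imwrite('pics/z2.png',a)
im2,d2=load('side','a')
a=cv2.resize(im2[160:300,100:300],None,fx=4,fy=4,interpolation=cv2.INTER_CUBIC); cv2.imwrite('pics/z3.png',a)
P=cloud('top',d); print(P[300,100],P[200,60])
for n,(u,v) in dict(pot_in=(175,160),lid=(305,225),post=(327,213),bowl=(305,100),carton=(410,223),cup=(226,249),tur1=(375,165),base=(150,190),dial=(105,165)).items(): print(n,P[v,u].round(3))
# base unit: points at z 20..40mm
m=(abs(P[...,2]-.03)<.008)&(d>0); m[:,230:]=0; m[:125]=0;m[200:]=0;m[:,:85]=0
q=P[m]; r=cv2.minAreaRect((q[:,:2]*1000).astype(np.float32)); print('base',r)
# rim
m=(abs(P[...,2]-.095)<.006)&(d>0); m[:,215:]=0; m[:120]=0;m[200:]=0;m[:,:140]=0
q=P[m]*1000; print('rim n',len(q), q[:,2].mean()); 
A=np.c_[2*q[:,:2],np.ones(len(q))]; s=np.linalg.lstsq(A,(q[:,:2]**2).sum(1),rcond=None)[0]; print(s[:2],np.sqrt(s[2]+s[:2]@s[:2]), cv2.minEnclosingCircle(q[:,:2].astype(np.float32)))
hsv=cv2.cvtColor(im,cv2.COLOR_BGR2HSV)
m=cv2.inRange(hsv,(100,120,40),(125,255,255)); 
m[:, :280]=0; m[:180]=0; m[260:]=0; m[:,360:]=0
q=P[m>0]*1000; print('blue z',np.percentile(q[:,2],[5,25,50,75,95]))
c=max(cv2.findContours(m,0,1)[0],key=cv2.contourArea); e=cv2.fitEllipse(c); print(e, ray('top',e[0],.012+.016+.018))
print(ray('top',[e[0],(e[0][0]+e[1][0]/2,e[0][1])],.046))
# post top
m=(abs(P[...,2]-.104)<.01)&(d>0);m[:, :280]=0; m[:180]=0; m[260:]=0; m[:,360:]=0
print('post',m.sum(),P[m].mean(0),np.argwhere(m).mean(0)[::-1])
E
```

```text
[ 0.23290991  0.29812294 -0.00228186] [0.4880833  0.41265093 0.0018261 ]
pot_in [0.594 0.107 0.041]
lid [ 0.439 -0.221  0.046]
post [ 0.47  -0.264  0.105]
bowl [ 0.765 -0.221  0.005]
carton [ 0.45  -0.478  0.048]
cup [ 0.372 -0.024  0.007]
tur1 [ 0.595 -0.402  0.016]
base [0.518 0.17  0.031]
dial [0.577 0.279 0.048]
base ((587.2021484375, 170.88755798339844), (163.1406707763672, 309.340576171875), 3.7967121601104736)
rim n 417 94.35066882209443
[592.94228764 101.03186523] 64.14217856568675 ((592.9793701171875, 101.84538269042969), 67.31629943847656)
blue z [43.6922644  45.12003765 46.13290542 47.2279056  49.15007126]
((323.5899963378906, 213.46739196777344), (47.20200729370117, 47.61700439453125), 136.3370819091797) [[ 0.46829735 -0.26639899  0.046     ]]
[[ 0.46829735 -0.26639899  0.046     ]
 [ 0.46957185 -0.3245702   0.046     ]]
post 77 [ 0.46978562 -0.26532324  0.10389112] [327.44155844 213.02597403]
```

View pics/z1.png

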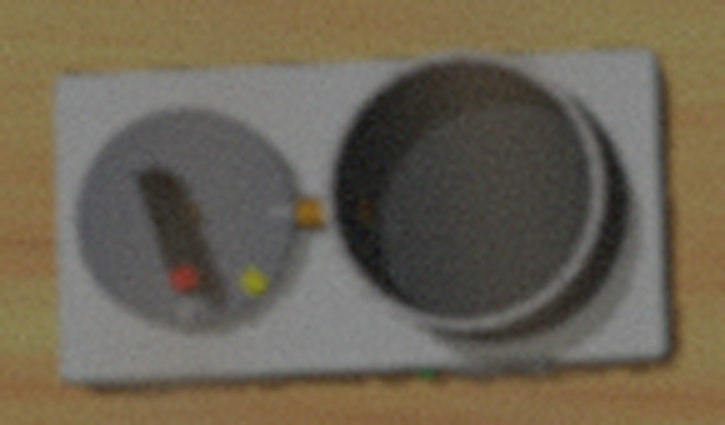

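View pics/z2.png

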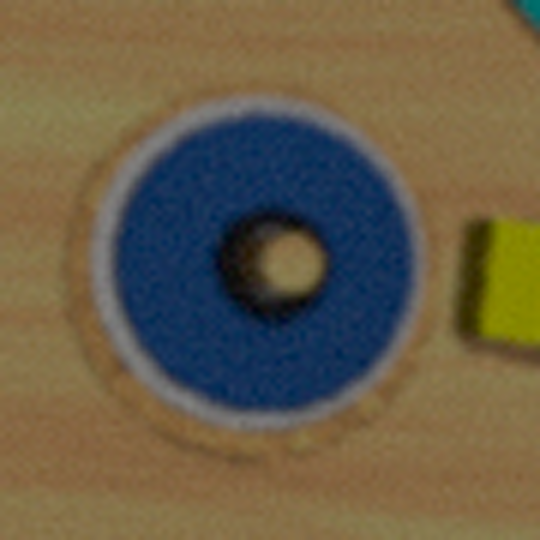

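View pics/z3.png

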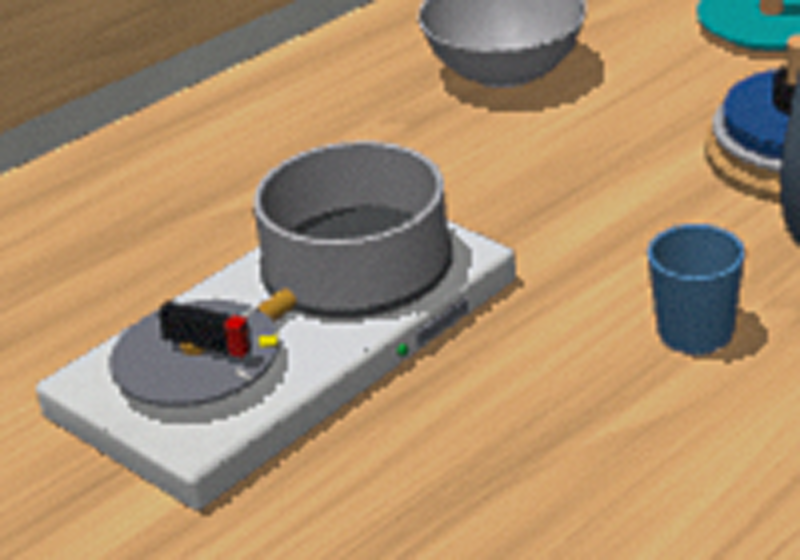

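```bash
python3 - <<'E'
from h import *
im,d=load('top','a'); P=cloud('top',d)
hsv=cv2.cvtColor(im,cv2.COLOR_BGR2HSV)
def box(m,u0,u1,v0,v1):
    o=np.zeros_like(m); o[v0:v1,u0:u1]=m[v0:v1,u0:u1]; return o
y=box(cv2.inRange(hsv,(22,130,110),(38,255,255)),85,140,135,195)
r=box(cv2.inRange(hsv,(0,110,70),(8,255,255))|cv2.inRange(hsv,(172,110,70),(180,255,255)),85,140,135,195)
for n,m,z in(('yel',y,.048),('red',r,.080)):
    c=np.argwhere(m).mean(0)[::-1]; print(n,(m>0).sum(),c,ray('top',c,z)*1000)
# lever points by height
m=(P[...,2]>.062)&(P[...,2]<.095)&(d>0); m=box(m.astype(np.uint8),85,138,135,195)
q=P[m>0]*1000; q2=q[:,:2]; c=q2.mean(0); w=np.linalg.svd(q2-c)[2][0]; t=(q2-c)@w; print('lever',len(q),c,w,t.min(),t.max(),c+t.min()*w,c+t.max()*w,q[:,2].mean())
# dial circle grey edge: points z 45..52
m=box(((abs(P[...,2]-.048)<.006)&(d>0)).astype(np.uint8),85,145,135,195)
q=P[m>0]*1000; print('dial',cv2.minEnclosingCircle(q[:,:2].astype(np.float32)),q[:,:2].mean(0))
# base corners via contours of white
w=box(cv2.inRange(im,(105,105,105),(255,255,255)),85,220,125,205); 
m=(P[...,2]>.018)&(d>0); m=box(m.astype(np.uint8),85,222,125,205)
c=max(cv2.findContours(m,0,1)[0],key=cv2.contourArea)
ap=cv2.approxPolyDP(cv2.convexHull(c),6,True)[:,0]; print(ap,ray('top',ap,.03)*1000)
# side view marks
im2,d2=load('side','a');h2=cv2.cvtColor(im2,cv2.COLOR_BGR2HSV);P2=cloud('side',d2)
y=box(cv2.inRange(h2,(24,150,130),(36,255,255)),160,175,240,250); c=np.argwhere(y).mean(0)[::-1]; print('side yel',c,ray('side',c,.048)*1000)
r=box(cv2.inRange(h2,(0,170,110),(6,255,255)),150,165,235,252); c=np.argwhere(r).mean(0)[::-1]; print('side red',c,ray('side',c,.067)*1000,P2[r>0].mean(0)*1000)
E
```

```text
yel 13 [130.46153846 175.84615385] [[551.07349433 214.26086836  48.        ]]
red 22 [116.36363636 175.        ] [[549.55119261 236.34126152  80.        ]]
lever 191 [572.43160216 244.74770518] [-0.93352523 -0.3585117 ] -31.9239226194316 30.002265493814903 [602.23338941 256.19280508] [544.42373032 233.99154184] 76.54530499473951
dial ((582.3399658203125, 244.1485137939453), 61.73839569091797) [584.29062941 248.49229351]
[[210 130]
 [211 191]
 [ 92 195]
 [ 91 135]] [[674.24498545  22.68605636  30.        ]
 [518.62858122  15.57210156  30.        ]
 [502.00693393 316.30114725  30.        ]
 [655.06679932 326.12983466  30.        ]]
side yel [166.3 244.8] [[552.36595068 214.45767276  48.        ]]
side red [157.91304348 242.04347826] [[557.27566488 235.327839    67.        ]] [548.57010433 240.85143997  74.53199116]
```

Request:
{"method": "step_arm", "body": {"rows": [0,-7.2,0,0,0,0,45,0,0,0,-24,0,30,45,0,0,0,-24,0,30,45,0,0,0,-24,0,30,45,0,0,0,-24,0,30,45,0,0,0,-24,0,30,45,0,0,0,-24,0,30,45,0,0,0,-24,0,30,45,0,0,0,-24,0,30,45,0,0,0,-24,0,30,45,0,0,0,-24,0,30,45,0,0,0,-24,0,30,45], "grip_force": 25}}

```text
clock: 1.3
ee_pos: [0.3449, -0.1682, 0.2313]
eef_rot: [-1.36, 0.936, -0.936]
wrist_force: [-0.3, -0.2, 0.7]
width: 0.045
```

Request:
{"method": "step_arm", "body": {"rows": [0,0,0,-24,0,30,45,0,0,0,-24,0,30,45,0,0,0,-24,0,30,45,0,0,0,-24,0,30,45,0,0,0,-24,0,30,45,0,0,0,-24,0,30,45,0,0,0,-24,0,30,45,0,0,0,-24,0,30,45,0,0,0,-24,0,30,45,0,0,0,-24,0,30,45,0,0,0,-24,0,30,45,0,0,0,0,0,0,45]}}

```text
clock: 2.5
ee_pos: [0.5594, 0.1979, 0.2305]
eef_rot: [-1.361, 0.934, -0.934]
wrist_force: [-0.9, -0.7, -0.7]
width: 0.0453
```

```bash
cat >> h.py <<'E'
def togo(tx,ty,tz,xang=None):
    s=arm.sense(); M=Ro.from_rotvec(s['eef_rot']).as_matrix(); d=np.array([tx,ty,tz])-s['ee_pos']
    print('t',round(float(s['clock']),2),'pos',np.round(s['ee_pos'],4),'w',round(float(s['width']),4),'F',np.round(s['wrist_force'],1),'q',np.round(s['joints'],2))
    print('tool shift mm',np.round(M.T@d*1000,1),'xang',np.round(np.degrees(np.arctan2(M[1,0],M[0,0])),2),'ydown',np.round(M[:,1],4))
    # level target with x angle
    a=np.arctan2(M[1,0],M[0,0]) if xang is None else np.radians(xang)
    T=np.array([[np.cos(a),0,-np.sin(a)],[np.sin(a),0,np.cos(a)],[0,-1,0]]); 
    if abs(np.linalg.det(T)-1)>1e-6: T[:,2]*=-1
    print('turn deg (tool)',np.round(np.degrees(Ro.from_matrix(M.T@T).as_rotvec()),2),'shift after turn',np.round(T.T@d*1000,1))
E
python3 -c "
from h import *
togo(.5835,.250,.055,-69)"
```

```text
t 2.5 pos [0.5594 0.1979 0.2305] w 0.0453 F [-0.9 -0.7 -0.7] q [0.26 0.43 1.54 0.   1.18 1.46]
tool shift mm [-39.9 175.5  41.3] xang -68.91 ydown [-2.e-04  5.e-04 -1.e+00]
turn deg (tool) [-0.    0.09 -0.03] shift after turn [-40.  175.5  41.2]
```

Request:
{"method": "step_arm", "body": {"rows": [0,0,0,-20,0,20.6,45,0,0,0,-20,0,20.6,45,0,0,0,0,30,0,45,0,0,0,0,30,0,45,0,0,0,0,30,0,45,0,0,0,0,20,0,45,0,0,0,0,15,0,45,0,0,0,0,10,0,45,0,0,0,0,0,0,45]}}

```text
clock: 3.4
ee_pos: [0.5821, 0.2465, 0.0954]
eef_rot: [-1.362, 0.937, -0.935]
wrist_force: [0.1, 0.1, 0.4]
width: 0.0451
```

```bash
python3 -c "
from h import *
togo(.5835,.250,.055,-69)
for n in('top','side'):
  im,d=grab(n,'b')
  c=im[110:210,80:230] if n=='top' else im[150:300,80:280]
  cv2.imwrite('pics/b_%s_z.png'%n,cv2.resize(c,None,fx=4,fy=4,interpolation=2))
"
```

```text
t 3.4 pos [0.5821 0.2465 0.0954] w 0.0451 F [0.1 0.1 0.4] q [ 0.33  0.65  1.53 -0.    0.96  1.53]
tool shift mm [-2.8 40.4  2.6] xang -69.07 ydown [-1.5e-03 -6.0e-04 -1.0e+00]
turn deg (tool) [ 0.09 -0.07 -0.  ] shift after turn [-2.8 40.4  2.6]
```

View pics/b_side_z.png

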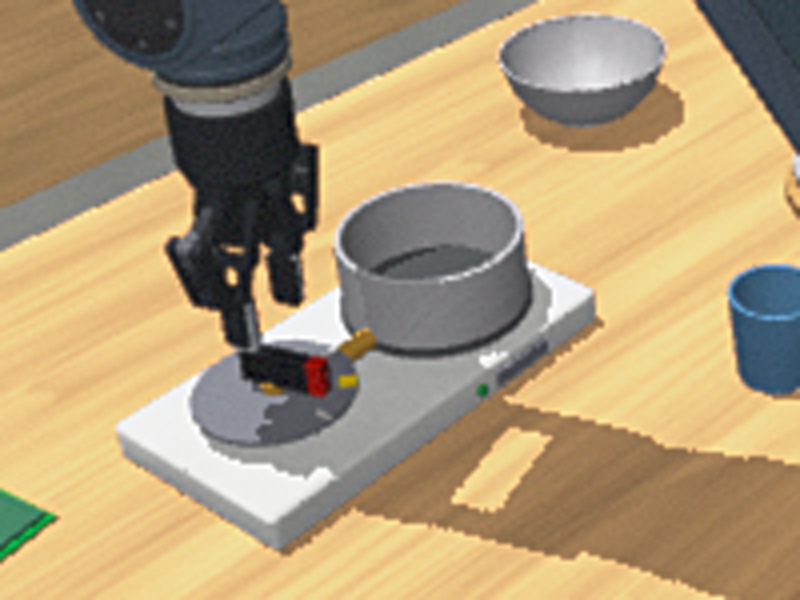

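View pics/b_top_z.png

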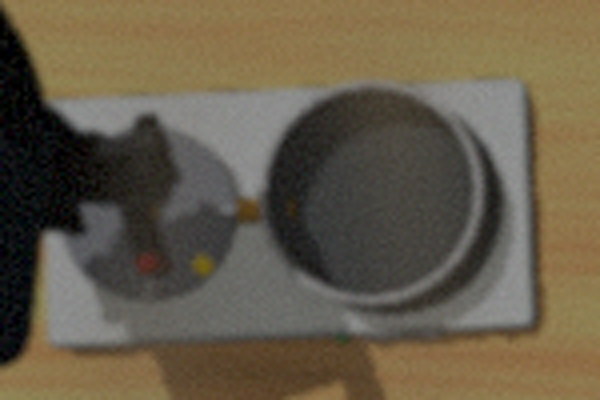

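Both views show the open fingers straddling the cock (side crop ≈(265,300)), with the lever's red end untouched. Next I'll go down and grip.

Request:
{"method": "step_arm", "body": {"rows": [0,0,0,-2.5,15,2.5,45,0,0,0,0,15,0,45,0,0,0,0,10,0,45,0,0,0,0,0,0,45,0,0,0,0,0,0,30,0,0,0,0,0,0,20,0,0,0,0,0,0,0,0,0,0,0,0,0,0,0,0,0,0,0,0,0]}}

```text
clock: 4.4
ee_pos: [0.5843, 0.2503, 0.0569]
eef_rot: [-1.359, 0.935, -0.936]
wrist_force: [-0.7, 2.6, 4.5]
width: 0.0116
```

```bash
python3 -c "
from h import *
togo(.5835,.250,.055,-41.1)"
```

```text
t 4.4 pos [0.5843 0.2503 0.0569] w 0.0116 F [-0.7  2.6  4.5] q [0.33 0.71 1.54 0.   0.89 1.54]
tool shift mm [ 0.   1.9 -0.8] xang -69.06 ydown [ 9.e-04  5.e-04 -1.e+00]
turn deg (tool) [-6.000e-02 -2.796e+01  1.000e-02] shift after turn [-0.4  1.9 -0.7]
```

Request:
{"method": "step_arm", "body": {"rows": [0,-5,0,0,0,0,0,0,-6,0,0,0,0,0,0,-6,0,0,0,0,0,0,-6,0,0,0,0,0,0,-5,0,0,0,0,0,0,0,0,0,0,0,0,0,0,0,0,0,0,0]}}

```text
clock: 5.1
ee_pos: [0.5841, 0.2506, 0.0569]
eef_rot: [-1.496, 0.56, -0.561]
wrist_force: [-2.6, 3.0, 4.3]
width: 0.0116
```

```bash
python3 -c "
from h import *
togo(.5835,.250,.055,-41.1)"
```

```text
t 5.1 pos [0.5841 0.2506 0.0569] w 0.0116 F [-2.6  3.   4.3] q [0.33 0.71 1.54 0.   0.89 1.05]
tool shift mm [-0.   1.9 -0.8] xang -41.04 ydown [ 6.e-04  8.e-04 -1.e+00]
turn deg (tool) [-0.05  0.06 -0.01] shift after turn [-0.   1.9 -0.8]
```

Request:
{"method": "step_arm", "body": {"rows": [0,0,0,0,0,0,20,0,0,0,0,0,0,40,0,0,0,0,0,0,45,0,0,0,0,-25,0,45,0,0,0,0,-30,0,45,0,0,0,0,-30,0,45,0,0,0,0,-30,0,45,0,0,0,0,-30,0,45,0,0,0,0,-30,0,45,0,0,0,0,0,-45,60,0,0,0,0,0,-45,60,0,0,0,0,0,0,60]}}

```text
clock: 6.3
ee_pos: [0.5217, 0.1794, 0.231]
eef_rot: [-1.499, 0.564, -0.56]
wrist_force: [0.7, 0.8, 0.4]
width: 0.0601
```

```bash
python3 -c "
from h import *
togo(.5835,.250,.055,-41.1)
for n in('top','side'):
  im,d=grab(n,'c')
  c=im[110:210,80:230] if n=='top' else im[150:300,80:280]
  cv2.imwrite('pics/c_%s_z.png'%n,cv2.resize(c,None,fx=4,fy=4,interpolation=2))
"
```

```text
t 6.3 pos [0.5217 0.1794 0.231 ] w 0.0601 F [0.7 0.8 0.4] q [ 0.25  0.36  1.65 -0.    1.14  0.97]
tool shift mm [  0.3 175.7  94.3] xang -41.15 ydown [-0.0028 -0.0013 -1.    ]
turn deg (tool) [ 0.16 -0.05 -0.07] shift after turn [1.00e-01 1.76e+02 9.38e+01]
```

View pics/c_side_z.png

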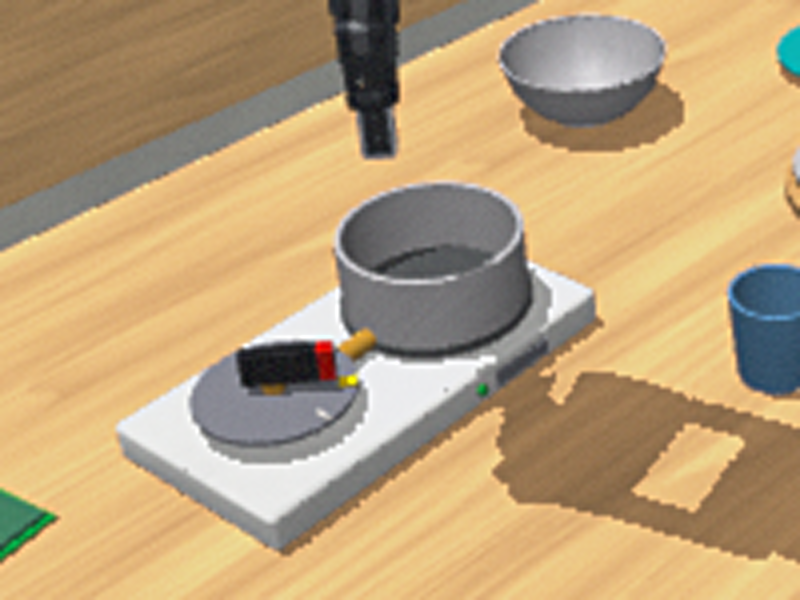

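View pics/c_top_z.png

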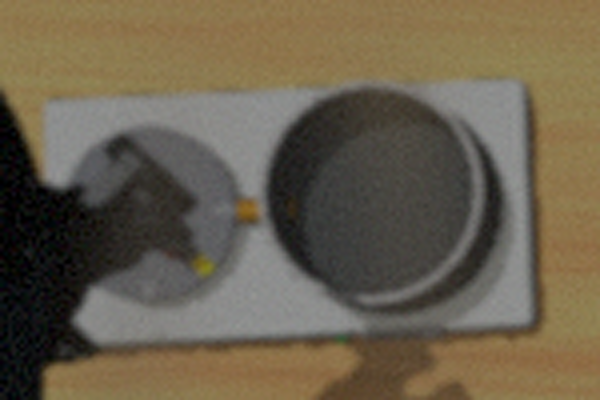

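The lever's red end now stands over the yellow mark: side crop shows red at (325,362) with yellow at (348,381). Next I'll check the lever angle numerically and measure the lids in both views.

```bash
python3 - <<'E'
from h import *
im,d=load('side','c');P=cloud('side',d);h=cv2.cvtColor(im,cv2.COLOR_BGR2HSV)
cv2.imwrite('pics/c_lid.png',cv2.resize(im[120:240,240:400],None,fx=5,fy=5,interpolation=2))
# lever top-face points
m=(P[...,2]>.058)&(P[...,2]<.088)&(d>0); m[:,:132]=0;m[:,166:]=0;m[:230]=0;m[255:]=0
q=P[m][:,:2]*1000;c=q.mean(0);w=np.linalg.svd(q-c)[2][0];print('lever ang',np.degrees(np.arctan2(*w[::-1])),c,len(q))
for n in('top',):
    im,d=load(n,'c');P=cloud(n,d)
    m=(P[...,2]>.098)&(P[...,2]<.112)&(d>0); m[:,:290]=0;m[:,350:]=0;m[:180]=0;m[250:]=0
    c=np.argwhere(m).mean(0)[::-1]; print(m.sum(),c,ray(n,c,.104)*1000, cv2.minEnclosingCircle(P[m][:,:2].astype(np.float32)*1000))
    h=cv2.cvtColor(im,cv2.COLOR_BGR2HSV); print(h[213,327],im[213,327])
    w=cv2.inRange(h,(5,60,100),(25,200,255)); w[:,:312]=0;w[:,342]=0;w[:200]=0;w[228:]=0;w[:,342:]=0
    c=max(cv2.findContours(w,0,1)[0],key=cv2.contourArea); M=cv2.moments(c); uv=(M['m10']/M['m00'],M['m01']/M['m00']); print(uv,M['m00'],ray(n,uv,.104)*1000)
E
```

```text
lever ang 49.54312175159144 [572.92522247 244.73860881] 218
76 [327.5        213.05263158] [[ 469.72549448 -265.44278523  104.        ]] ((469.680908203125, -265.5282287597656), 10.946087837219238)
[ 20 113 147] [ 82 126 147]
(328.23497267759564, 213.32513661202185) 61.0 [[ 469.13502894 -267.14386934  104.        ]]
```

View pics/c_lid.png

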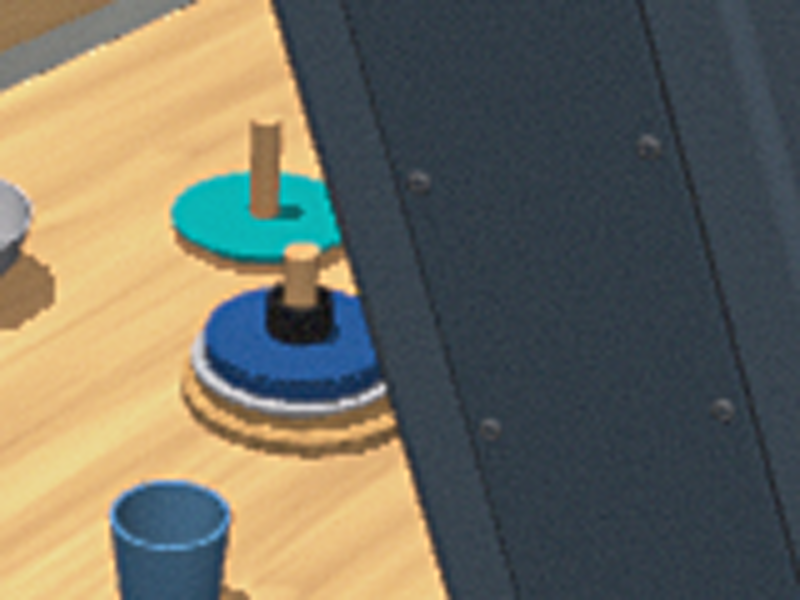

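```bash
python3 - <<'E'
from h import *
togo(.4697,-.2655,.125,-41.1)
print(ray('side',(240+302/5,120+248/5),.104))
E
```

```text
t 6.4 pos [0.525  0.1818 0.2318] w 0.06 F [ 0.  -0.2 -0.3] q [0.25 0.36 1.64 0.   1.14 0.97]
tool shift mm [ 252.5  106.6 -373.4] xang -41.12 ydown [ 8.e-04  3.e-04 -1.e+00]
turn deg (tool) [-0.04 -0.02  0.03] shift after turn [ 252.4  106.8 -373.4]
[[ 0.46883196 -0.26740053  0.104     ]]
```

Request:
{"method": "step_arm", "body": {"rows": [0,0,0,21,0,-31,60,0,0,0,21,0,-31,60,0,0,0,21,0,-31,60,0,0,0,21,0,-31,60,0,0,0,21,0,-31,60,0,0,0,21,0,-31,60,0,0,0,21,0,-31,60,0,0,0,21,0,-31,60,0,0,0,21,0,-31,60,0,0,0,21,0,-31,60,0,0,0,21,0,-31,60,0,0,0,21,0,-31,60]}}

```text
clock: 7.6
ee_pos: [0.4714, -0.2655, 0.2313]
eef_rot: [-1.497, 0.56, -0.561]
wrist_force: [1.3, -0.2, 0.6]
width: 0.0603
```

Request:
{"method": "step_arm", "body": {"rows": [0,0,0,0,25,0,60,0,0,0,0,30,0,60,0,0,0,0,25,0,60,0,0,0,0,20,0,60,0,0,0,0,0,0,60,0,0,0,0,0,0,60]}}

```text
clock: 8.2
ee_pos: [0.4714, -0.264, 0.1316]
eef_rot: [-1.497, 0.56, -0.561]
wrist_force: [-0.4, 0.4, 0.9]
width: 0.06
```

```bash
python3 - <<'E'
from h import *
togo(.4693,-.2661,.076,-41.1)
E
```

```text
t 8.2 pos [ 0.4714 -0.264   0.1316] w 0.06 F [-0.4  0.4  0.9] q [-0.6   0.46  1.77  0.    0.92  0.12]
tool shift mm [-0.3 55.6 -3. ] xang -41.04 ydown [ 2.e-04 -1.e-04 -1.e+00]
turn deg (tool) [-0.    0.06  0.02] shift after turn [-0.2 55.6 -3. ]
```

Request:
{"method": "step_arm", "body": {"rows": [0,0,0,0,15,-3,60,0,0,0,0,18,0,60,0,0,0,0,14,0,60,0,0,0,0,8,0,60,0,0,0,0,0,0,60,0,0,0,0,0,0,40,0,0,0,0,0,0,28,0,0,0,0,0,0,10,0,0,0,0,0,0,10,0,0,0,0,0,0,10,0,0,0,0,0,0,10], "grip_force": 60}}

```text
clock: 9.3
ee_pos: [0.4693, -0.2666, 0.077]
eef_rot: [-1.498, 0.559, -0.562]
wrist_force: [3.0, -1.3, 6.2]
width: 0.0205
```

```bash
python3 - <<'E'
from h import *
togo(.4693,-.2661,.076,-41.1); st()
E
```

```text
t 9.3 pos [ 0.4693 -0.2666  0.077 ] w 0.0205 F [ 3.  -1.3  6.2] q [-0.6   0.54  1.8   0.    0.8   0.11]
tool shift mm [-0.3  1.   0.4] xang -41.06 ydown [ 0.0017 -0.0011 -1.    ]
turn deg (tool) [-0.02  0.04  0.12] shift after turn [-0.3  1.   0.4]
clock 9.3
joints [-6.0290e-01  5.4210e-01  1.7995e+00  1.0000e-04  7.9790e-01  1.1380e-01]
ee_pos [ 0.4693 -0.2666  0.077 ]
eef_rot [-1.4976  0.5591 -0.5623]
wrist_force [ 2.9915 -1.279   6.2145]
torque [-0.1456 -0.1967  0.0252]
width 0.0205
[[ 0.754  0.002  0.657]
 [-0.657 -0.001  0.754]
 [ 0.002 -1.     0.   ]]
```

Request:
{"method": "step_arm", "body": {"rows": [0,0,0,0,-4,0,10,0,0,0,0,-8,0,10,0,0,0,0,-12,0,10,0,0,0,0,-16,0,10,0,0,0,0,-20,0,10,0,0,0,0,-20,0,10,0,0,0,0,-20,0,10,0,0,0,0,-20,0,10,0,0,0,0,-15,0,10,0,0,0,0,-8,0,10,0,0,0,0,0,0,10,0,0,0,0,0,0,10]}}

```text
clock: 10.5
ee_pos: [0.4682, -0.2658, 0.2188]
eef_rot: [-1.497, 0.561, -0.56]
wrist_force: [0.5, 0.9, -4.2]
width: 0.0201
```

```bash
python3 - <<'E'
from h import *
togo(.593,.1015,.240,-41.1); st()
for n in('top','side'): grab(n,'e')
E
```

```text
t 10.5 pos [ 0.4682 -0.2658  0.2188] w 0.0201 F [ 0.5  0.9 -4.2] q [-0.6   0.34  1.69 -0.    1.1   0.11]
tool shift mm [-147.2  -21.1  358.9] xang -41.06 ydown [-8.e-04  5.e-04 -1.e+00]
turn deg (tool) [ 0.01  0.04 -0.05] shift after turn [-147.4  -21.2  358.8]
clock 10.5
joints [-0.6029  0.3438  1.6949 -0.      1.1038  0.1138]
ee_pos [ 0.4682 -0.2658  0.2188]
eef_rot [-1.4969  0.5614 -0.5599]
wrist_force [ 0.4554  0.9422 -4.1845]
torque [ 0.0466 -0.0361 -0.0374]
width 0.0201
[[ 0.754 -0.001  0.657]
 [-0.657  0.001  0.754]
 [-0.001 -1.    -0.   ]]
```

View pics/e_top.png

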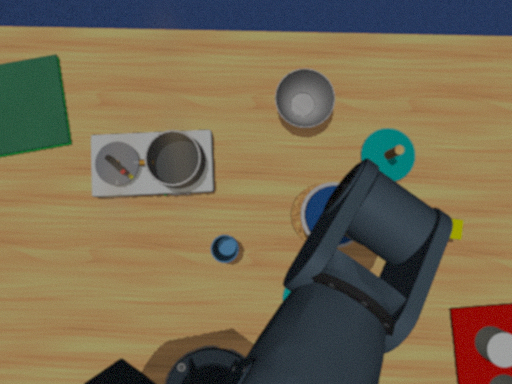

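View pics/e_side.png

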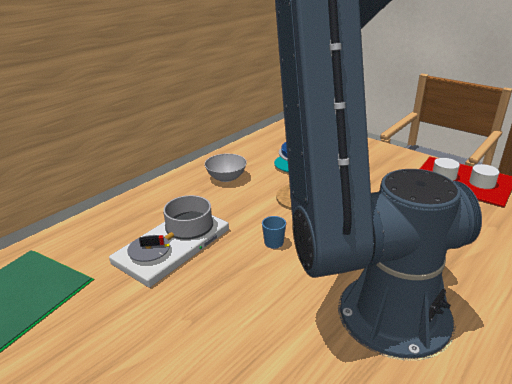

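The lids are lifted (load −4.2 N, about 0.43 kg) and the bystanders haven't moved. The pot and cock are clear in the top view, so I'll refine the pot centre and lever angle there.

```bash
python3 - <<'E'
from h import *
def circ(q):
    A=np.c_[2*q,np.ones(len(q))]; s=np.linalg.lstsq(A,(q**2).sum(1),rcond=None)[0]; return s[:2],np.sqrt(s[2]+s[:2]@s[:2])
for n,b in(('top',(140,215,120,200)),('side',(158,218,190,245))):
  for tag in 'ae':
    im,d=load(n,tag);P=cloud(n,d)
    m=(abs(P[...,2]-.095)<.0045)&(d>0); mm=np.zeros_like(m);mm[b[2]:b[3],b[0]:b[1]]=m[b[2]:b[3],b[0]:b[1]]
    q=P[mm][:,:2]*1000; 
    for k in range(3):
        c,r=circ(q); q=q[abs(np.linalg.norm(q-c,axis=1)-r)<4]
    print(n,tag,len(q),c,r,cv2.minEnclosingCircle(q.astype(np.float32)))
im,d=load('top','e');P=cloud('top',d)
m=(P[...,2]>.065)&(P[...,2]<.09)&(d>0);m[:,138:]=0;m[:,:95]=0;m[:140]=0;m[190:]=0
q=P[m][:,:2]*1000;c=q.mean(0);w=np.linalg.svd(q-c)[2][0];t=(q-c)@w;print('lever',np.degrees(np.arctan2(*w[::-1])),c,c+w*t.min(),c+w*t.max())
E
```

```text
top a 400 [593.02376358 101.10926158] 64.151922728861 ((593.1424560546875, 101.84619140625), 67.28778839111328)
top e 389 [593.02736427 101.13874159] 64.16964643383693 ((593.21044921875, 101.50096893310547), 66.95726776123047)
side a 196 [592.11346358 102.26440948] 64.357910595047 ((592.814697265625, 102.40987396240234), 67.84961700439453)
side e 196 [592.30183969 102.22978112] 64.24507307537037 ((592.435302734375, 102.82903289794922), 67.5262680053711)
lever -131.40163218068463 [575.63684349 240.55968089] [596.94586034 264.72862807] [556.12564381 218.42983992]
```

Request:
{"method": "step_arm", "body": {"rows": [0,0,0,-6,0,15,10,0,0,0,-12,0,30,10,0,0,0,-12,0,30,10,0,0,0,-12,0,30,10,0,0,0,-12,0,30,10,0,0,0,-12,0,30,10,0,0,0,-12,0,30,10,0,0,0,-12,0,30,10,0,0,0,-12,0,30,10,0,0,0,-12,0,30,10,0,0,0,-12,0,30,10,0,0,0,-12,0,25,10]}}

```text
clock: 11.8
ee_pos: [0.5878, 0.0832, 0.2186]
eef_rot: [-1.497, 0.561, -0.559]
wrist_force: [-0.2, -0.5, -4.3]
width: 0.0203
```

Request:
{"method": "step_arm", "body": {"rows": [0,0,0,-12,0,15,10,0,0,0,-4,0,4,10,0,0,0,0,0,0,10,0,0,0,0,0,0,10,0,0,0,0,0,0,10]}}

```text
clock: 12.3
ee_pos: [0.5882, 0.105, 0.2193]
eef_rot: [-1.497, 0.561, -0.561]
wrist_force: [-0.9, 0.8, -4.8]
width: 0.0199
```

```bash
python3 - <<'E'
from h import *
togo(.5926,.1017,.2188,-41.1); st()
for n in('top','side'):
    im,d=grab(n,'f')
    c=im[80:230,60:260] if n=='top' else im[120:270,100:300]
    cv2.imwrite('pics/f_%s_z.png'%n,cv2.resize(c,None,fx=4,fy=4,interpolation=2))
E
```

```text
t 12.3 pos [0.5882 0.105  0.2193] w 0.0199 F [-0.9  0.8 -4.8] q [ 0.1   0.45  1.54 -0.    1.16  0.82]
tool shift mm [5.5 0.5 0.4] xang -41.11 ydown [-2.e-04 -2.e-04 -1.e+00]
turn deg (tool) [ 0.01 -0.01 -0.  ] shift after turn [5.5 0.5 0.4]
clock 12.3
joints [ 9.8800e-02  4.4870e-01  1.5366e+00 -1.0000e-04  1.1564e+00  8.1640e-01]
ee_pos [0.5882 0.105  0.2193]
eef_rot [-1.4971  0.5615 -0.5613]
wrist_force [-0.9102  0.8015 -4.8146]
torque [0.0214 0.0187 0.0026]
width 0.0199
[[ 0.753 -0.     0.658]
 [-0.658 -0.     0.753]
 [-0.    -1.    -0.   ]]
```

View pics/f_top_z.png

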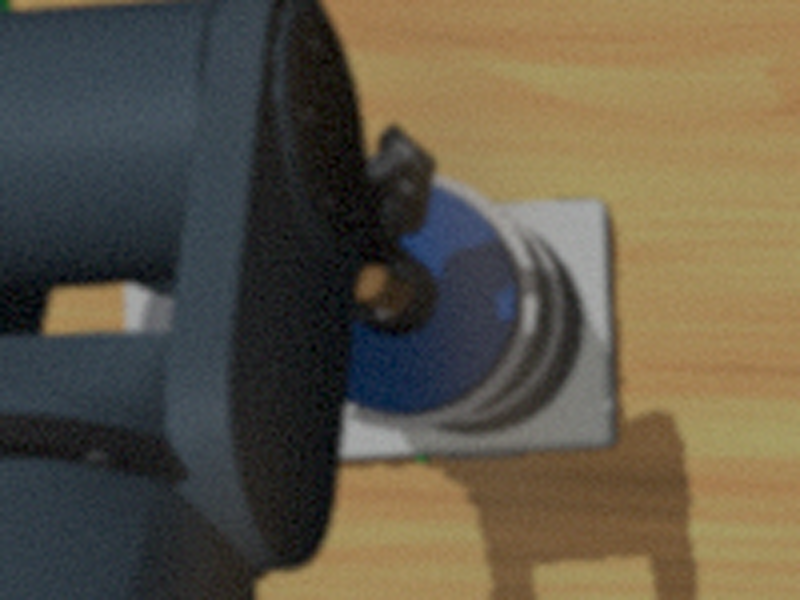

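View pics/f_side_z.png

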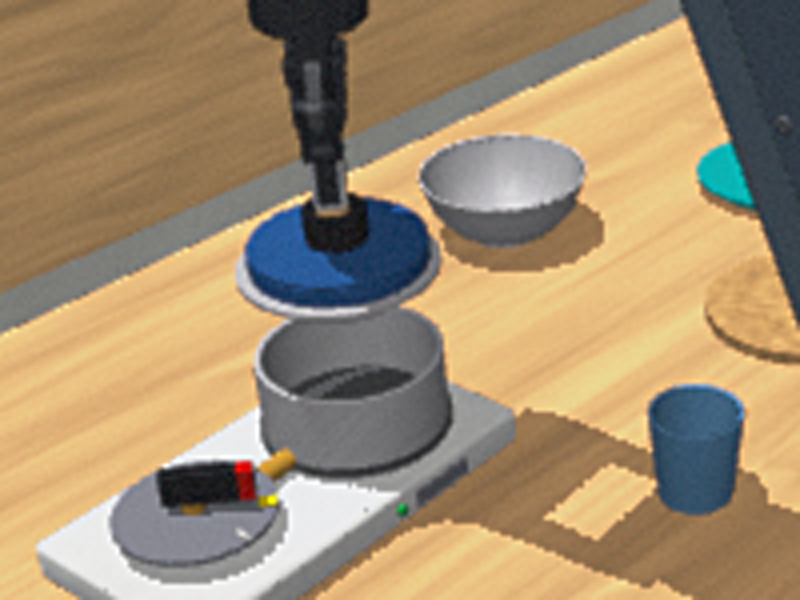

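The lids hang level over the pot (side crop ≈(340,260)). Next I'll measure the plate's centre against the TCP.

```bash
python3 - <<'E'
from h import *
def circR(q,R,c):
    from scipy.optimize import least_squares
    return least_squares(lambda c:np.linalg.norm(q-c,axis=1)-R,c,loss='soft_l1').x
T=np.array([588.2,105.0])
for n in('side','top'):
    im,d=load(n,'f');P=cloud(n,d)*1000;h=cv2.cvtColor(im,cv2.COLOR_BGR2HSV)
    near=np.linalg.norm(P[...,:2]-T,axis=-1)<85
    # blue cap top
    b=(h[...,0]>98)&(h[...,0]<125)&(h[...,1]>120)&near&(P[...,2]>150)
    z=P[b][:,2]; 
    hist=np.histogram(z,bins=np.arange(150,215,3)); print(n,'cap z',[(int(e),int(c)) for c,e in zip(*hist) if c>5])
    top=b&(z.max()>0)&(abs(P[...,2]-188)<5); q=P[top]
    A=np.c_[q[:,:2]-T,np.ones(len(q))]; s=np.linalg.lstsq(A,q[:,2],rcond=None)[0]; print(' plane tilt deg',np.degrees(s[:2]),'z',s[2])
    w=(h[...,1]<70)&near&(P[...,2]>160)&(P[...,2]<178)&(h[...,2]>60); q=P[w]
    r=np.linalg.norm(q[:,:2]-T,axis=1); q=q[(r>55)]; print(' plate',len(q),q[:,2].mean() if len(q) else 0)
    # outer arc: for each azimuth bin, max radius
    a=np.degrees(np.arctan2(q[:,1]-T[1],q[:,0]-T[0]))//8; r=np.linalg.norm(q[:,:2]-T,axis=1)
    o=np.array([q[a==k][r[a==k].argmax(),:2] for k in np.unique(a) if (a==k).sum()>2])
    if len(o)>3: print(' arc az',np.unique(a)*8,'circle70',circR(o,70,T), ' ringfit66', circR(q[:,:2],66,T))
E
```

```text
side cap z [(171, 21), (174, 41), (177, 42), (180, 49), (183, 102), (186, 466), (189, 45)]
 plane tilt deg [ 0.37143703 -0.12730416] z 187.2994950813547
 plate 225 169.1181702076756
 arc az [-184. -176. -168. -160. -152. -144. -136. -128. -120.   24.   32.   40.
   48.   56.   64.   72.   80.   88.   96.  104.  112.  120.  128.  136.
  144.  152.  160.  168.  176.] circle70 [587.83703143 105.83810626]  ringfit66 [587.26598276 105.75949242]
top cap z [(183, 15), (186, 347), (189, 165)]
 plane tilt deg [-0.05000738  0.20722826] z 188.33968445832082
 plate 421 170.48720984977564
 arc az [-184. -176. -168. -160. -152. -144. -136. -128. -120. -112. -104.  -96.
  -88.  -80.  -72.  -64.  -56.  -48.  -40.  -32.  -24.  -16.  144.  152.
  160.  168.  176.] circle70 [588.13223506 106.14053269]  ringfit66 [588.05602384 105.8802557 ]
```

Request:
{"method": "step_arm", "body": {"rows": [0,0,0,3.3,0,0,10,0,0,0,3,0,0,10,0,0,0,0,10,0,10,0,0,0,0,15,0,10,0,0,0,0,12,0,10,0,0,0,0,8,0,10,0,0,0,0,5,0,10,0,0,0,0,0,0,10,0,0,0,0,0,0,10]}}

```text
clock: 13.3
ee_pos: [0.5932, 0.1017, 0.1697]
eef_rot: [-1.497, 0.56, -0.561]
wrist_force: [-0.1, -0.1, -4.7]
width: 0.0202
```

```bash
python3 - <<'E'
from h import *
togo(.5928,.1007,.148,-41.1)
for n in('top','side'): grab(n,'g')
def circR(q,R,c):
    from scipy.optimize import least_squares
    return least_squares(lambda c:np.linalg.norm(q-c,axis=1)-R,c,loss='soft_l1').x
s=arm.sense();T=s['ee_pos'][:2]*1000; z0=s['ee_pos'][2]*1000-65
for n in('side','top'):
    im,d=load(n,'g');P=cloud(n,d)*1000;h=cv2.cvtColor(im,cv2.COLOR_BGR2HSV)
    near=np.linalg.norm(P[...,:2]-T,axis=-1)<85
    w=(h[...,1]<70)&near&(P[...,2]>z0+7)&(P[...,2]<z0+23)&(h[...,2]>60); q=P[w]
    r=np.linalg.norm(q[:,:2]-T,axis=1); q=q[(r>55)]
    a=np.degrees(np.arctan2(q[:,1]-T[1],q[:,0]-T[0]))//8; r=np.linalg.norm(q[:,:2]-T,axis=1)
    o=np.array([q[a==k][r[a==k].argmax(),:2] for k in np.unique(a) if (a==k).sum()>2])
    print(n,len(q),q[:,2].mean(),circR(o,70,T),circR(q[:,:2],66,T))
E
```

```text
t 13.3 pos [0.5932 0.1017 0.1697] w 0.0202 F [-0.1 -0.1 -4.7] q [0.09 0.51 1.57 0.   1.06 0.81]
tool shift mm [ 0.3 21.7 -1. ] xang -41.06 ydown [ 6.e-04  1.e-04 -1.e+00]
turn deg (tool) [-0.02  0.04  0.02] shift after turn [ 0.3 21.7 -1. ]
side 235 119.60254437790702 [592.00514528 102.84087381] [592.53130813 102.3007208 ]
top 338 120.71154089508721 [593.15495355 103.04883653] [592.97158397 102.66711468]
```

Request:
{"method": "step_arm", "body": {"rows": [0,0,0,0.6,0,-0.8,10,0,0,0,0,4,0,10,0,0,0,0,4,0,10,0,0,0,0,3,0,10,0,0,0,0,2,0,10,0,0,0,0,2,0,10,0,0,0,0,0,0,10]}}

```text
clock: 14.1
ee_pos: [0.5928, 0.1006, 0.154]
eef_rot: [-1.497, 0.561, -0.56]
wrist_force: [-0.1, 0.2, -4.3]
width: 0.0202
```

Request:
{"method": "step_arm", "body": {"rows": [0,0,0,0,1.5,0,10,0,0,0,0,1.5,0,10,0,0,0,0,1,0,10,0,0,0,0,0,0,10]}}

```text
clock: 14.5
ee_pos: [0.5929, 0.1006, 0.1501]
eef_rot: [-1.497, 0.561, -0.561]
wrist_force: [-0.9, -0.5, -5.6]
width: 0.0199
```

```bash
python3 -c "
from h import *
togo(.5928,.1007,.148,-41.1)"
```

```text
t 14.5 pos [0.5929 0.1006 0.1501] w 0.0199 F [-0.9 -0.5 -5.6] q [0.09 0.53 1.59 0.   1.02 0.81]
tool shift mm [-0.1  2.1  0. ] xang -41.06 ydown [-2.e-04  0.e+00 -1.e+00]
turn deg (tool) [ 0.01  0.04 -0.01] shift after turn [-0.1  2.1  0. ]
```

Plug is inside the mouth with no contact force; 2 mm remain.

Request:
{"method": "step_arm", "body": {"rows": [0,0,0,0,0.8,0,10,0,0,0,0,0.8,0,10,0,0,0,0,0,0,10]}}

```text
clock: 14.8
ee_pos: [0.5929, 0.1007, 0.1486]
eef_rot: [-1.497, 0.561, -0.56]
wrist_force: [-0.7, -0.3, -4.9]
width: 0.0201
```

Request:
{"method": "step_arm", "body": {"rows": [0,0,0,0,0.5,0,10,0,0,0,0,0.5,0,10,0,0,0,0,0,0,10]}}

```text
clock: 15.1
ee_pos: [0.5931, 0.1006, 0.1481]
eef_rot: [-1.497, 0.56, -0.561]
wrist_force: [-1.4, -0.8, -0.6]
width: 0.0203
```

Request:
{"method": "step_arm", "body": {"rows": [0,0,0,0,0.3,0,10,0,0,0,0,0,0,10]}}

```text
clock: 15.3
ee_pos: [0.5931, 0.1006, 0.148]
eef_rot: [-1.497, 0.56, -0.561]
wrist_force: [-2.8, -0.9, 5.6]
width: 0.0201
```

Request:
{"method": "step_arm", "body": {"rows": [0,0,0,0,0,0,25,0,0,0,0,0,0,40,0,0,0,0,0,0,65,0,0,0,0,0,0,65,0,0,0,0,0,0,65,0,0,0,0,-20,0,65,0,0,0,0,-30,0,65,0,0,0,0,-30,0,65,0,0,0,0,0,0,65]}}

```text
clock: 16.2
ee_pos: [0.5947, 0.1008, 0.2316]
eef_rot: [-1.494, 0.555, -0.565]
wrist_force: [0.0, 0.2, -0.4]
width: 0.0654
```

```bash
python3 - <<'E'
from h import *
togo(.5928,.1007,.148,-41.1)
def circR(q,R,c):
    from scipy.optimize import least_squares
    return least_squares(lambda c:np.linalg.norm(q-c,axis=1)-R,c,loss='soft_l1').x
T=np.array([592.6,101.7]);z0=83
for n in('side','top'):
    im,d=grab(n,'i');P=cloud(n,d)*1000;h=cv2.cvtColor(im,cv2.COLOR_BGR2HSV)
    c=im[80:230,60:260] if n=='top' else im[120:270,100:300]
    cv2.imwrite('pics/i_%s_z.png'%n,cv2.resize(c,None,fx=4,fy=4,interpolation=2))
    near=np.linalg.norm(P[...,:2]-T,axis=-1)<85
    w=(h[...,1]<70)&near&(P[...,2]>z0+7)&(P[...,2]<z0+23)&(h[...,2]>60); q=P[w]
    r=np.linalg.norm(q[:,:2]-T,axis=1); q=q[(r>63)]
    print(n,len(q),'plate z',np.median(q[:,2]),circR(q[:,:2],66,T))
    b=(h[...,0]>98)&(h[...,0]<125)&(h[...,1]>120)&near&(abs(P[...,2]-117)<6); q=P[b]
    A=np.c_[q[:,:2]-T,np.ones(len(q))]; s=np.linalg.lstsq(A,q[:,2],rcond=None)[0]; print(' cap tilt deg',np.degrees(s[:2]),'z',s[2], len(q),cv2.minEnclosingCircle(q[:,:2].astype(np.float32)))
    w=near&(abs(P[...,2]-175)<6)&(h[...,0]<26)&(h[...,1]>60); print(' post top',w.sum(),P[w].mean(0) if w.sum() else 0)
E
```

```text
t 16.2 pos [0.5947 0.1008 0.2316] w 0.0654 F [ 0.   0.2 -0.4] q [0.09 0.44 1.51 0.   1.18 0.81]
tool shift mm [-1.7 83.6 -1.7] xang -41.06 ydown [ 6.8e-03  6.0e-04 -1.0e+00]
turn deg (tool) [-0.28  0.04  0.27] shift after turn [-1.3 83.6 -1.3]
side 192 plate z 97.51692531544464 [591.64037903 102.72104819]
 cap tilt deg [ 0.31288666 -0.22034032] z 116.06352818574061 629 ((589.2283325195312, 101.58162689208984), 62.98468780517578)
 post top 37 [590.84544593 102.43291048 173.4438275 ]
top 350 plate z 98.9671050270741 [592.58626245 101.14422827]
 cap tilt deg [-0.0340341   0.03666606] z 117.02553693776183 750 ((590.368896484375, 99.3351058959961), 59.43574142456055)
 post top 84 [591.90959018  99.87676144 174.81959674]
```

View pics/i_side_z.png

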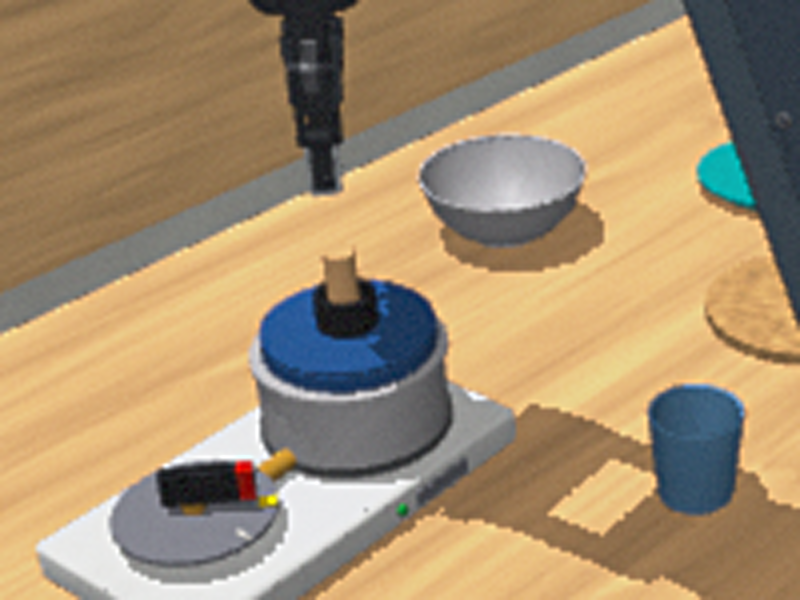

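View pics/i_top_z.png

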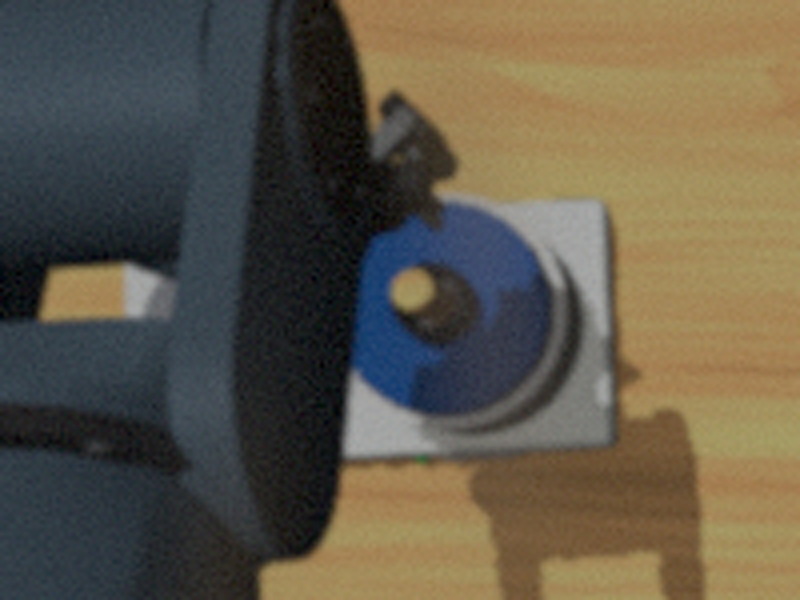

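The lids are home. Plate top reads about 98–99 mm (expected 99), cap about 117, post top about 175, all level. Next I'll find the cap/collar centre for the second grip.

```bash
python3 - <<'E'
from h import *
from scipy.optimize import least_squares
T=np.array([592.6,101.7])
for n in('side','top'):
    im,d=load(n,'i');P=cloud(n,d)*1000;h=cv2.cvtColor(im,cv2.COLOR_BGR2HSV)
    near=np.linalg.norm(P[...,:2]-T,axis=-1)<85
    b=((h[...,0]>98)&(h[...,0]<125)&(h[...,1]>120)&near&(abs(P[...,2]-117)<5))
    b=cv2.morphologyEx(b.astype(np.uint8),cv2.MORPH_OPEN,np.ones((3,3)))>0
    q=P[b][:,:2]; a=np.degrees(np.arctan2(q[:,1]-T[1],q[:,0]-T[0]))//10; r=np.linalg.norm(q-T,axis=1)
    o=np.array([q[a==k][r[a==k].argmax()] for k in np.unique(a) if (a==k).sum()>2]); ro=np.linalg.norm(o-T,axis=1); k=ro>52; o=o[k]
    f=least_squares(lambda c:np.linalg.norm(o-c[:2],axis=1)-62,T,loss='soft_l1'); print(n,len(o),f.x,np.round(f.fun,1))
    c=near&(h[...,2]<55)&(P[...,2]>136)&(P[...,2]<150)&(np.linalg.norm(P[...,:2]-T,axis=-1)<32); print(' collar ring',c.sum(), cv2.minEnclosingCircle(P[c][:,:2].astype(np.float32)) if c.sum()>3 else 0)
togo(.5929,.1010,.150,-41.1)
E
```

```text
side 31 [590.40486355 101.49138717] [-1.4  0.7 -2.1 -1.3 -2.6 -3.7 -4.9 -5.1 -3.6 -4.8 -4.5 -7.8 -3.6 -4.5
 -1.4 -0.2 -1.7 -1.6 -2.1 -3.2 -1.4 -2.4 -0.6 -0.6 -2.1 -1.3 -1.   2.
 -1.3 -2.5 -0.3]
 collar ring 53 ((587.170166015625, 103.15023803710938), 20.327608108520508)
top 14 [589.26901385  93.68941053] [-10.3  -8.3  -6.4  -3.   -1.5   0.2  -0.2  -1.5   1.6   0.3  -2.2  -2.
  -3.9  -4.7]
 collar ring 72 ((590.1687622070312, 98.0617904663086), 20.121856689453125)
t 16.3 pos [0.593  0.1007 0.2276] w 0.0649 F [0.6 1.2 0.4] q [0.09 0.45 1.52 0.   1.18 0.81]
tool shift mm [-0.4 77.6  0.1] xang -41.06 ydown [ 9.e-04  1.e-04 -1.e+00]
turn deg (tool) [-0.04  0.04  0.04] shift after turn [-0.3 77.6  0.2]
```

Request:
{"method": "step_arm", "body": {"rows": [0,0,0,-0.3,15,-1.5,65,0,0,0,0,20,0,65,0,0,0,0,20,0,65,0,0,0,0,20,0,65,0,0,0,0,12,0,65,0,0,0,0,8,0,65,0,0,0,0,5,0,65,0,0,0,0,0,0,65,0,0,0,0,0,0,65]}}

```text
clock: 17.2
ee_pos: [0.5921, 0.0997, 0.128]
eef_rot: [-1.497, 0.56, -0.561]
wrist_force: [0.9, -0.2, 0.4]
width: 0.0649
```

```bash
python3 - <<'E'
from h import *
togo(.5925,.1010,.118,-41.1)
for n in('side','top'):
    im,d=grab(n,'j')
    c=im[80:230,60:260] if n=='top' else im[170:245,130:230]
    cv2.imwrite('pics/j_%s_z.png'%n,cv2.resize(c,None,fx=4 if n=='top' else 7,fy=4 if n=='top' else 7,interpolation=2))
E
```

```text
t 17.2 pos [0.5921 0.0997 0.128 ] w 0.0649 F [ 0.9 -0.2  0.4] q [ 0.09  0.56  1.61 -0.    0.98  0.81]
tool shift mm [-0.5 10.   1.2] xang -41.06 ydown [ 9.e-04  1.e-04 -1.e+00]
turn deg (tool) [-0.04  0.04  0.04] shift after turn [-0.5 10.   1.2]
```

View pics/j_side_z.png

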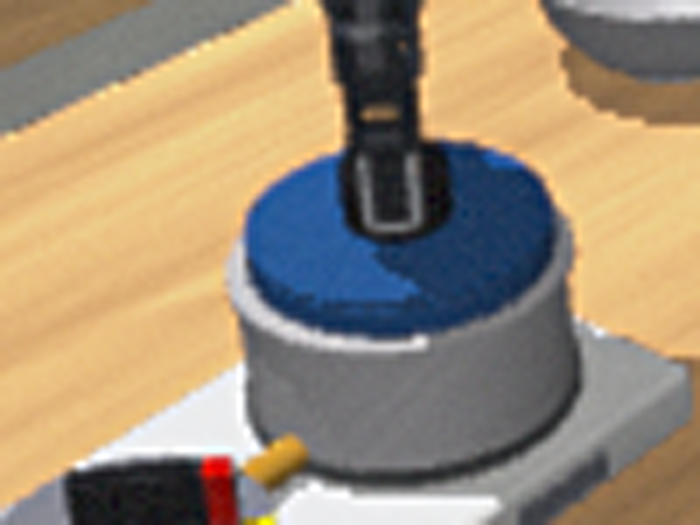

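The finger lies over the collar's middle (crop (390,200)) and clears the cap. I'll go down 9 mm and close.

Request:
{"method": "step_arm", "body": {"rows": [0,0,0,0,4,0,65,0,0,0,0,3,0,60,0,0,0,0,2,0,55,0,0,0,0,0,0,50,0,0,0,0,0,0,48], "grip_force": 40}}

```text
clock: 17.8
ee_pos: [0.5917, 0.0997, 0.1183]
eef_rot: [-1.497, 0.561, -0.561]
wrist_force: [0.6, -0.1, -0.1]
width: 0.0479
```

Request:
{"method": "step_arm", "body": {"rows": [0,0,0,0,0,0,44,0,0,0,0,0,0,38,0,0,0,0,0,0,35,0,0,0,0,0,0,35,0,0,0,0,0,0,35]}}

```text
clock: 18.3
ee_pos: [0.592, 0.0997, 0.1187]
eef_rot: [-1.497, 0.56, -0.561]
wrist_force: [0.4, -0.3, 4.8]
width: 0.0416
```

```bash
python3 -c "
from h import *
togo(.5925,.1010,.118,-41.1);st()"
```

```text
t 18.3 pos [0.592  0.0997 0.1187] w 0.0416 F [ 0.4 -0.3  4.8] q [ 0.09  0.57  1.61 -0.    0.96  0.81]
tool shift mm [-0.4  0.7  1.3] xang -41.06 ydown [ 6.e-04  0.e+00 -1.e+00]
turn deg (tool) [-0.03  0.04  0.03] shift after turn [-0.4  0.7  1.3]
clock 18.3
joints [ 0.0894  0.5713  1.612  -0.      0.9577  0.806 ]
ee_pos [0.592  0.0997 0.1187]
eef_rot [-1.4968  0.5601 -0.5611]
wrist_force [ 0.3805 -0.3362  4.8045]
torque [-0.0678  0.0627  0.0325]
width 0.0416
[[ 0.754  0.001  0.657]
 [-0.657  0.     0.754]
 [ 0.    -1.     0.   ]]
```

Gripped (reads 41.6 for 44, the same bias as before). I'll lift slowly and watch the load; it should be about 1.5 N for the outer lid alone.

Request:
{"method": "step_arm", "body": {"rows": [0,0,0,0,-1,0,35,0,0,0,0,-2,0,35,0,0,0,0,-3,0,35,0,0,0,0,-4,0,35,0,0,0,0,-4,0,35,0,0,0,0,0,0,35]}}

```text
clock: 18.9
ee_pos: [0.592, 0.0997, 0.1331]
eef_rot: [-1.497, 0.56, -0.561]
wrist_force: [0.4, 0.9, -1.9]
width: 0.0423
```

```bash
python3 - <<'E'
from h import *
togo(.5925,.1010,.118,-41.1);print(arm.sense()['torque'])
for n in('side','top'):
    im,d=grab(n,'k')
    c=im[80:230,60:260] if n=='top' else im[150:245,120:240]
    cv2.imwrite('pics/k_%s_z.png'%n,cv2.resize(c,None,fx=4 if n=='top' else 6,fy=4 if n=='top' else 6,interpolation=2))
E
```

```text
t 18.9 pos [0.592  0.0997 0.1331] w 0.0423 F [ 0.4  0.9 -1.9] q [0.09 0.55 1.6  0.   0.99 0.81]
tool shift mm [-0.5 15.1  1.2] xang -41.06 ydown [ 1.1e-03  1.0e-04 -1.0e+00]
turn deg (tool) [-0.04  0.04  0.04] shift after turn [-0.5 15.1  1.2]
[ 0.03307369 -0.00656901  0.01868819]
```

View pics/k_side_z.png

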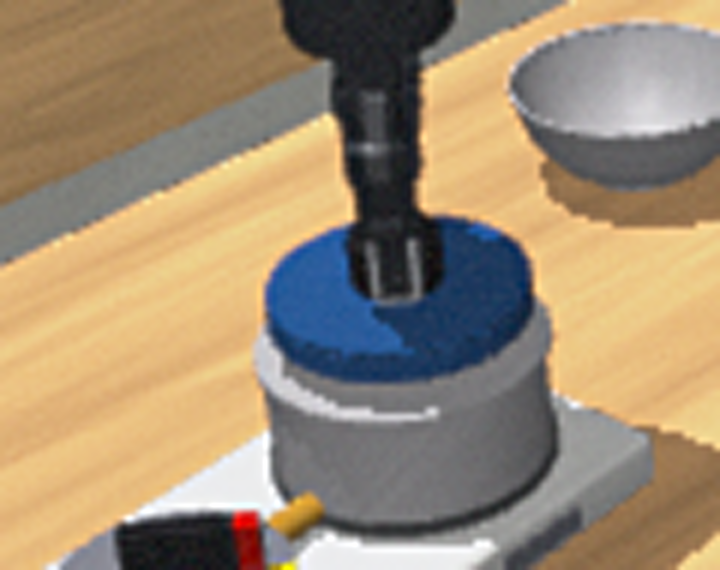

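Only the outer lid rises (−1.9 N), and the plate stays on the pot at crop (400,400). I'll continue straight up.

Request:
{"method": "step_arm", "body": {"rows": [0,0,0,0,-5,0,35,0,0,0,0,-8,0,35,0,0,0,0,-10,0,35,0,0,0,0,-12,0,35,0,0,0,0,-12,0,35,0,0,0,0,-12,0,35,0,0,0,0,-12,0,35,0,0,0,0,-12,0,35,0,0,0,0,-10,0,35,0,0,0,0,-8,0,35,0,0,0,0,-6,0,35,0,0,0,0,-4,0,35]}}

```text
clock: 20.2
ee_pos: [0.5917, 0.0997, 0.2438]
eef_rot: [-1.497, 0.561, -0.561]
wrist_force: [0.4, 0.1, -1.2]
width: 0.0421
```

Request:
{"method": "step_arm", "body": {"rows": [0,0,0,0,-2,0,35,0,0,0,0,0,0,35,0,0,0,0,0,0,35,0,0,0,0,0,0,35,0,0,0,0,0,0,35,0,0,0,0,0,0,35]}}

```text
clock: 20.8
ee_pos: [0.5917, 0.0997, 0.2452]
eef_rot: [-1.497, 0.561, -0.561]
wrist_force: [0.1, 0.1, -0.9]
width: 0.0422
```

```bash
python3 - <<'E'
from h import *
togo(.5925,.1010,.250,-41.1)
T=np.array([592.6,101.7])
for n in('side','top'):
    im,d=grab(n,'l');P=cloud(n,d)*1000;h=cv2.cvtColor(im,cv2.COLOR_BGR2HSV)
    near=np.linalg.norm(P[...,:2]-T,axis=-1)<85
    b=(h[...,0]>98)&(h[...,0]<125)&(h[...,1]>120)&near&(P[...,2]>180); z=P[b][:,2]; print(n,'blue z pct',np.percentile(z,[1,50,99]))
    k=b&(abs(P[...,2]-np.percentile(z,75))<4); q=P[k]; s=np.linalg.lstsq(np.c_[q[:,:2]-T,np.ones(len(q))],q[:,2],rcond=None)[0]; print(' tilt',np.degrees(s[:2]),s[2])
    w=(h[...,1]<70)&near&(P[...,2]>85)&(P[...,2]<112)&(h[...,2]>60)&(np.linalg.norm(P[...,:2]-T,axis=-1)<62);q=P[w]
    if len(q)>20:
        s=np.linalg.lstsq(np.c_[q[:,:2]-T,np.ones(len(q))],q[:,2],rcond=None)[0]; print(' plate z',s[2],'tilt',np.degrees(s[:2]),len(q))
    w=near&(abs(P[...,2]-175)<8)&(h[...,0]<26)&(h[...,1]>60); print(' post',w.sum(),P[w].mean(0) if w.sum() else 0)
E
```

```text
t 20.8 pos [0.5917 0.0997 0.2452] w 0.0422 F [ 0.1  0.1 -0.9] q [0.09 0.43 1.5  0.   1.21 0.81]
tool shift mm [-0.2 -4.8  1.5] xang -41.06 ydown [-2.e-04  0.e+00 -1.e+00]
turn deg (tool) [ 0.01  0.04 -0.01] shift after turn [-0.2 -4.8  1.5]
side blue z pct [229.03843715 242.225415   261.3574581 ]
 tilt [ 0.12462047 -0.09628779] 242.5597191611498
 plate z 98.04889539109928 tilt [ 0.05319514 -0.02808635] 725
 post 44 [589.9528957  102.64369192 172.56251379]
top blue z pct [240.91454743 244.92778196 575.34580171]
 tilt [9.25900067e-04 7.45462437e+00] 531.4040434043169
 plate z 99.12395029290239 tilt [-0.12515101  0.10717201] 753
 post 0 0
```

View pics/l_side.png

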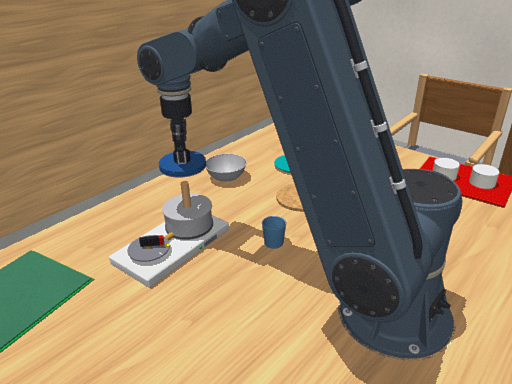

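View pics/l_top.png

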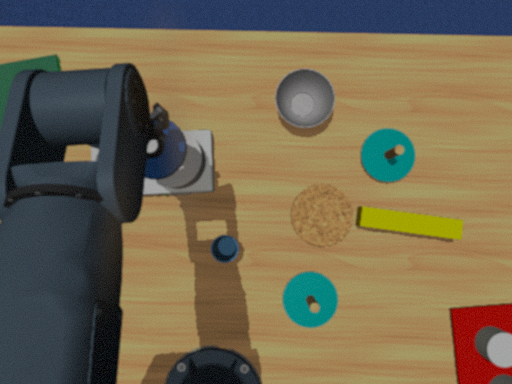

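The outer lid is held level with its lower edge at about 225 mm, 50 mm above the post top at 175 mm. The inner lid sits at plate height 98–99 mm, level. The lever is at yellow and the bowl (305,99), cup (225,249) and carton (410,223) are unchanged.

```bash
python3 -c "
from plant import arm
print(arm.hand_in())"
```

```text
the job is handed in; nothing more can be done
None
```

The job is done and handed in at about 21 s of the 64 s allowed.

- **Steam cock:** I gripped the lever on its axis and turned it 28°, so that its red end stands over the yellow mark. Measured afterwards, it is at about 45° (44.9° to 45.8° between the two views).
- **Nested lids:** I lifted them together by the post, lowered them into the pot and let go. The inner lid's plate then read 97.5–99 mm (expected 99), the cap was level to about 0.4°, and the highest force I read there was about 6 N.
- **Outer lid:** I lifted it by the collar; the load was 1–2 N, so it came up alone. It is held level, with its lower edge at about 225 mm, roughly 50 mm above the post top (175 mm). The inner lid is still seated and level.
- **Bowl, cup and carton:** these look unmoved in the pictures.

**Failed or disagreeing checks:**
- The side and top views disagreed by 1–3 mm on positions, and the gripper read 0.4–2.4 mm under the true widths.
- In the last check the top view gave no usable cap tilt or post reading because the arm was in the way, so those come from the side view. An earlier top-view fit of the cap's centre was also poor and I did not use it.

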